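# Clamp the spice jar in the ratchet jar vise

### The job

Stand the glass spice jar upright on the base of the jar vise, between its two jaws, and let go of it. Then take the knob of the ratchet handle and swing it back and forth until the jar is gripped and the sprung rubber pad of the moving jaw is pressed about halfway in (6 of its 12 mm), never fully in, which would crack the jar. Finish with the handle swung back to its left stop and let go, the jar still clamped upright, and the other things on the counter left where they are.

Things in the scene. Friction and masses are not known exactly. Their poses are not given: they have to be found in the camera images.
- spice_jar: glass spice jar, green label, dark brown round cap, 44 mm across (cap too), 105 mm tall, 0.11 kg, loose, on the counter left or right of the vise; the only one of its kind. Origin: centre of its underside, z up. Other things may stand 100 mm off, centre to centre. Behind the left side the till's carton riser begins at world x 0.71, z 0.30: keep the gripper's body clear of it.
- vise: grey jar vise fixed to the counter; place and yaw (up to 0.2 rad) vary. Origin: counter level under its base plate; x away from the robot, y left, z up. Plate 14 mm thick, x -80..140, y -170..170 mm; the jar stands on it. Fixed jaw at the left end, 70 mm wide in x, top 58 mm above the counter; gear head with ratchet handle and splash hood at the right end.
- spindle (a point): point on the ratchet spindle's axis, at vise x +70, y -90, z +125 mm. The axis points up and leans 0.6 rad (34 degrees) from vertical toward the robot: direction in the vise frame (-0.565, 0, 0.825). The handle swings in the plane square to it.
- knob (a point): middle of the black knob on the handle's end: a round post 22 mm across, 50 mm long, parallel to the spindle, on the upper side of a flat steel arm. The point is 110 mm from the spindle's axis and 36 mm along the axis above point spindle, 25 mm above the arm and 25 mm below the knob's end. The post may turn between the fingers: the tool need not turn with the swing.
- lever (a joint): ratchet handle's angle, rad, 0..1.2 between stops, starts at 0.15..1.1. 0: left stop, arm 0.6 to the left (+y) of straight down the slope; 1.2: right stop. Growing (knob to the right, positive about the spindle) drives the jaw shut, 4 to 5 N at the knob; swinging left slips freely, 1.5 N. 20 teeth: a drive stroke idles up to 0.32 first. Stays where left. Takes 3 to 5 strokes.
- jaw (a joint): travel of the moving jaw (66 mm wide in x, top 57 mm above the counter) along vise +y toward the fixed jaw, m, 0 to 0.046; starts at 0 to 0.006, leaving a gap of 58 to 64 mm. It moves 8 mm per radian of driven swing (2.5 mm a tooth), cannot be pushed by hand and does not run back.
- pad (a joint): how far the sprung rubber pad on the front of the moving jaw is pressed into it, m: 0 free (it then stands 12 mm out of the jaw block), 0.012 fully in. About 2 N to start, 0.7 N per mm. Wanted: about 0.006.
- pad_face (a point): middle of the sprung pad's rubber face (56 mm wide in x, 34 mm high), at vise x 0, 34 mm above the counter; looks to vise +y.
- fixed_face (a point): middle of the fixed jaw's rubber face (56 mm wide, 34 mm high), at vise x 0, y +131 mm, 34 mm above the counter; looks to vise -y.
- gel_jar: squat clear jar of blue gel, 56 mm across, 66 mm tall; a bystander. Origin: centre of its underside.
- drink_can: full drink can, 69 mm across, 136 mm tall, loose on its own beside the vise; a bystander. Origin: centre of its underside.
- purple_bottle: small purple bottle with a white cap, 33 mm across, 86 mm tall; a bystander. Origin: centre of its underside.
- hood_edge (a point): middle of the rounded front edge of the splash hood's roof, 189 mm above the counter, at vise x -16, y -90 mm. Roof level, 160 mm wide (y -170..-10 mm), back to a wall at x +135 mm. It hangs so close over the handle that a gripper pointing straight down on the knob hits it: lean the tool along the spindle (0.6 rad from vertical), gripper body toward the robot.
Mind the look-alikes: they are no part of the job. What is shaped like the spice_jar but pink or red is not meant.

How it is judged:
By the outcome, as a careful person would: the job done as asked, in the order asked, and still so for the second after the job is handed in, with the robot touching nothing.
It also fails if it takes over 70 s, if anything falls off the work surface, if the arm or the gripper's body presses on something with over 40 N, if the wrist force passes 120 N, or if a joint passes its speed limit or range.

### The arm

A 6-joint arm with a two-finger parallel gripper is mounted at the origin on a cart in front of the work surface, level with it; the furniture and walls round the work are solid. World frame = base frame: x ahead of the robot, y to its left, z up, the work surface at z = 0. Lengths are in m, angles in rad, forces in N, time in s.
With the tool pointing down it reaches from about 0.3 to 0.825 m from the base axis. Payload 5.4 kg.
Tool frame: the origin (TCP) lies midway between the tips of the shut fingers; the grasp point (between the pads) lies 19 mm behind it; z points along the fingers, y is the line along which they close (so a half turn about z gives the same grasp; the last joint's range is limited). The gripper opens to 92 mm and grips with 3 to 60 N. Pads are 20 mm wide; open, the fingers measure 128 mm over their backs; the gripper's body (75 mm by 189 mm) begins 69 mm behind the grasp point.
Start: joints at [0.971, 0.158, 1.597, -0, 1.386, -0.21], TCP at [0.219, 0.532, 0.215] pointing down, gripper open.
Joint ranges: [-2.91, 2.91], [-0.94, 2.29], [0.18, 2.7], [-1.29, 4.43], [0.17, 2.64], [-3, 3]. Speed limits (rad/s): [2.57, 2.57, 3.14, 3.14, 3.14, 3.14].

### API

Orientations are given as a rotation vector (axis times angle).
In Python, from rig import state, camera, camera_model, finish_job gives the robot as it stands.
- The arm moves only by the shell command python3 -m handwheel 'ROWS' [FORCE]. ROWS is JSON, one flat list of numbers, 5 for each row, row after row: the shift along the tool's x, y, z scaled (see below), then the turn about the tool's z scaled (see below), then the closure, from 0 (fully open) to 1 (shut). In form: [dx, dy, dz, turn, jaw, dx, dy, dz, turn, jaw, ...]. A call has exactly 5 rows; each row shifts and turns the commanded pose from where the row before left it, along the tool's axes as they then stand; what a row does not reach is not made up. The controller multiplies each number of a shift by 0.8 m and each number of a turn by pi rad. A row lasts 1/12 s, in which the tool goes at most 41.7 mm and 7.16 degrees, less where a joint would pass 70% of its speed; a pose out of reach is approached as far as the arm can. A call with a number of a shift or a turn outside -1 to 1 is refused whole. A call with a gripper value outside its range is refused whole. The fingers move at their own pace and stop on an object; FORCE is the grip in N (left out, the last holds). Time passes only in rows, so rows that do not move let the fingers close, or fill a call up. It gives the time, the measured TCP pose, the force, the opening and the grip force at its end, in the units of the state.
- state(): the state, without advancing time (a new reading comes with each control period).
- camera(name): name is "scene" or "top"; returns the picture (420x560x3 uint8, red, green, blue); there is no depth.
- camera_model(name): a dict with "vfov" (degrees; the focal length in pixels is half the picture's height over the tangent of half this angle, whatever the lens; pixels are square), "cx", "cy" (the principal point, pixels), "R" (3x3) and "t" (3): a world point X has camera coordinates R X + t. Camera axes: x right, y down, z forward; pixel columns grow to the right and rows downward; lengths in m; the calibration is good to about 2 mm. A picture is of the moment at which its call begins. camera_model takes no time and is no camera call.
- finish_job(): hands the job in; it is judged then, once.
The state is a dict: "time_s": time; "qpos": joint angles; "joint_velocities": joint speeds; "joint_torque": joint torques, N m; "ee_pos": TCP position; "ee_rot": TCP orientation; "ft_force": force on the tool from outside, world axes, zero at the start; "ft_torque": the same for the moment, N m; "gripper_width": opening from 0.0 (shut) to 1.0 (fully open); "gripper_force": force on a finger pad.
Only numpy, scipy, OpenCV 4.12 (cv2) and the standard library are available. Lean on these libraries where they do the work, as an engineer would, in place of code of your own. Each camera call takes 0.05 s, during which the arm holds its last target. There are 200 camera calls.

## Working session

There is one attempt and no reset: what is moved stays moved. The work goes in short steps, Python scripts to look and compute and a shell command to move; the robot and the scene stay as the last step left them, time stands still between calls to the robot, and variables do not carry over. Pictures are saved under pics/ and viewed, at most 10 in all, crops included, and the job is handed in when it is done.

```bash
mkdir -p pics; ls
python3 - <<'E'
from rig import *
import cv2
for n in("scene","top"):
    cv2.imwrite(f"pics/{n}0.png",camera(n)[:,:,::-1]); print(n,camera_model(n))
print(state())
E
```

```text
pics
scene {'vfov': 54.06976571319777, 'cx': 278.7322703472432, 'cy': 211.55082662271718, 'R': array([[ 0.41795647, -0.90831447, -0.01664974],
       [-0.68190804, -0.30156166, -0.66637977],
       [ 0.60026146,  0.28987133, -0.74542659]]), 't': array([-0.26371365,  0.42533218,  0.95464604])}
top {'vfov': 47.30820125278893, 'cx': 278.9950507851377, 'cy': 213.5719874062126, 'R': array([[ 0.02935124, -0.9992034 ,  0.02703813],
       [-0.99748563, -0.03102495, -0.06371706],
       [ 0.06450516, -0.02509997, -0.99760166]]), 't': array([-0.08040505,  0.55164986,  1.35366534])}
{'time_s': 0.1, 'qpos': array([ 9.70896190e-01,  1.58934327e-01,  1.59808817e+00, -3.27017564e-05,
        1.38621075e+00, -2.10086719e-01]), 'joint_velocities': array([-0.00097203, -0.0019859 , -0.00156762, -0.00016484,  0.00061086,
       -0.00015378]), 'joint_torque': array([ 1.97455784e-04, -3.86504960e+01, -3.22960174e+01,  7.01564248e-02,
        3.39802075e-02, -2.91560150e-05]), 'ee_pos': array([0.21820783, 0.53138128, 0.21375551]), 'ee_rot': array([-6.08319055e-01, -3.08150468e+00,  2.38799632e-03]), 'ft_force': array([ 0.39624752, -0.63103003,  0.17389311]), 'ft_torque': array([-0.00653551,  0.00800015, -0.00060123]), 'gripper_force': 0.0, 'gripper_width': 0.9982899613858093}
```

View pics/scene0.png

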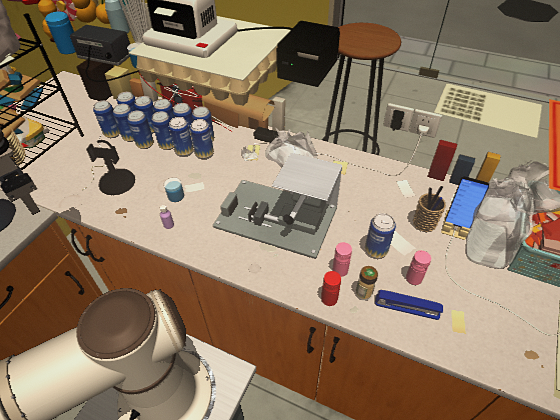

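View pics/top0.png

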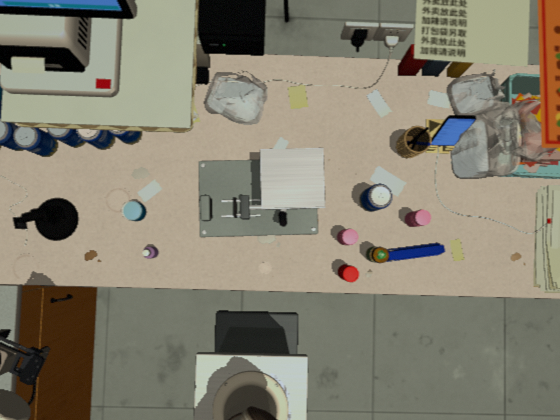

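The scene view shows the green-label jar at about (368,283), with a red jar at (331,288) and a pink one at (343,258) beside it. In the top view the jar is at about (379,255), the vise plate spans (200..318, 160..237) and the knob is near (283,218). Next I measure.

```bash
cat > h.py <<'E'
import numpy as np, cv2
from rig import *
def K(n):
    m=camera_model(n); return m, 210/np.tan(np.radians(m['vfov']/2))
def ray(n,u,v,z):
    m,f=K(n); R,t=m['R'],m['t']; C=-R.T@t
    d=R.T@np.array([(u-m['cx'])/f,(v-m['cy'])/f,1]); return C+d*(z-C[2])/d[2]
def proj(n,X):
    m,f=K(n); c=m['R']@np.asarray(X)+m['t']; return np.array([m['cx']+f*c[0]/c[2],m['cy']+f*c[1]/c[2]])
E
python3 - <<'E'
from h import *
t=cv2.imread('pics/top0.png')
cv2.imwrite('pics/topz.png',cv2.resize(t[140:290,185:450],None,fx=3,fy=3,interpolation=cv2.INTER_CUBIC))
s=cv2.imread('pics/scene0.png')
cv2.imwrite('pics/scz.png',cv2.resize(s[150:310,205:405],None,fx=3.7,fy=3.7,interpolation=cv2.INTER_CUBIC))
# plate mask: low saturation, greenish grey darker than counter
hsv=cv2.cvtColor(t,cv2.COLOR_BGR2HSV)
print(hsv[228,210],hsv[200,225],hsv[240,180])
E
```

```text
[ 42  25 131] [ 33  13 182] [ 19  50 179]
```

View pics/topz.png

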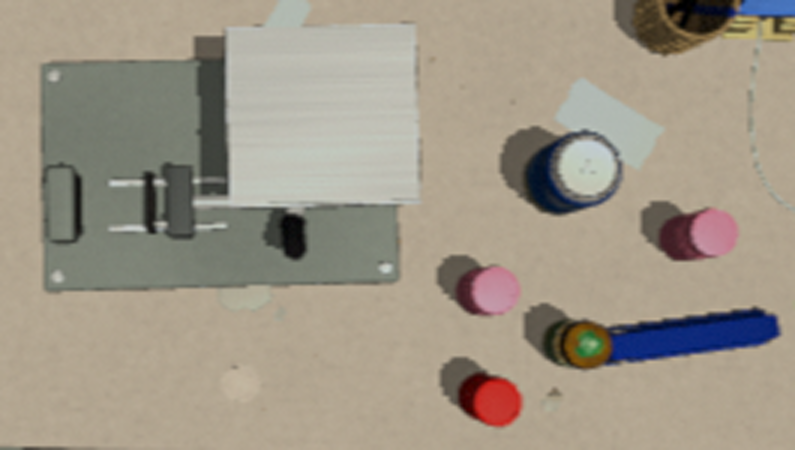

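View pics/scz.png

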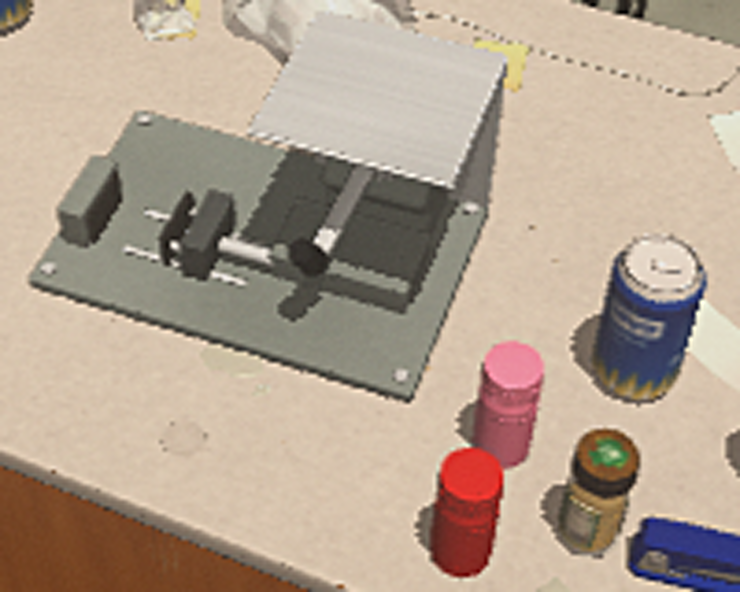

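In the zooms the jar's cap centre is at top-view (380.3,254.7). The plate's near corners are at top-view zoom (46,291) and (399,281), its far-left corner at (43,64). The knob end is at scene-zoom (310,257). The jaw gap is open and empty.

Run:
```python
from h import *
Z=lambda x,y:(185+x/3-.33,140+y/3-.33)
S=lambda x,y:(205+x/3.7-.36,150+y/3.7-.36)
nl=ray('top',*Z(46,291),.014);nr=ray('top',*Z(399,281),.014);fl=ray('top',*Z(43,64),.014)
print('corners',nl,nr,fl,np.linalg.norm(nl-nr),np.linalg.norm(nl-fl))
s1=ray('scene',*S(31,284),.014);s2=ray('scene',*S(411,399),.014);s3=ray('scene',*S(142,113),.014)
print('scene',s1,s2,s3)
for a,b in((nl,nr),(s1,s2)):
    d=a-b; print('yaw',np.arctan2(-d[0],d[1]))
print('yaw2',[np.arctan2((c-a)[1],(c-a)[0]) for a,c in((nl,fl),(s1,s3))])
print('jar top',ray('top',*Z(586,344),.105),'scene',ray('scene',*S(608,455),.105))
print('red',ray('top',*Z(496,401),.105),'pink',ray('top',*Z(494,290),.105),'can',ray('top',*Z(586,167),.136))
yaw=np.mean([np.arctan2(-(a-b)[0],(a-b)[1]) for a,b in((nl,nr),(s1,s2))])
c,s=np.cos(yaw),np.sin(yaw);R=np.array([[c,-s,0],[s,c,0],[0,0,1]])
L=lambda y:np.array([-.08,y,0])
o=np.mean([nl-R@L(.17),nr-R@L(-.17),s1-R@L(.17),s2-R@L(-.17)],0);o[2]=0
print('vise',o,yaw)
np.savez('v.npz',R=R,o=o)
V=lambda p:o+R@np.array(p)
ax=np.array([-.565,0,.825]);dn=np.array([-.825,0,-.565]);sp=np.array([.07,-.09,.125])
for th in np.arange(0,1.21,.1):
    p=.6-th; k=sp+.061*ax+.11*(np.cos(p)*dn+np.array([0,np.sin(p),0]))
    print(round(th,1),proj('scene',V(k)),proj('top',V(k)))
print('seen',S(310,257),Z(292,220))
# pad face top edge, left (facing fixed) at z=.051
for n,p in(('top',Z(146,202)),('top',Z(78,203))):
    print(n,R.T@(ray(n,*p,.051)-o))
print('hood',proj('top',V([-.016,-.01,.189])),Z(228,203))
```

```text
corners [0.48117629 0.15940634 0.014     ] [ 0.50074981 -0.17650267  0.014     ] [0.69857498 0.1709386  0.014     ] 0.3364788068956617 0.21770435276438346
scene [0.47541923 0.15208462 0.014     ] [ 0.49521264 -0.18039386  0.014     ] [0.69509148 0.16386905 0.014     ]
yaw 0.05820449780382501
yaw 0.0594627391841441
yaw2 [np.float64(0.052996895063114585), np.float64(0.05359416862165798)]
jar top [ 0.44713893 -0.33568455  0.105     ] scene [ 0.4442113  -0.33998316  0.105     ]
red [ 0.39423403 -0.25589066  0.105     ] pink [ 0.49290979 -0.25213049  0.105     ] can [ 0.60272431 -0.32581866  0.136     ]
vise [ 0.56800108 -0.00664742  0.        ] 0.05883361849398455
0.0 [274.97220646 208.78336043] [269.6298744  219.58924397]
0.1 [277.45224791 211.57000724] [273.21387925 221.34215882]
0.2 [280.21726047 214.09431162] [276.97426658 222.77176392]
0.3 [283.24191468 216.32920292] [280.87679742 223.86754792]
0.4 [286.4978978  218.25009176] [284.88656843 224.62166266]
0.5 [289.95411535 219.83520109] [288.96820807 225.02889666]
0.6 [293.57693781 221.06588381] [293.08605901 225.08664961]
0.7 [297.33049331 221.92692029] [297.20435038 224.79491001]
0.8 [301.17700566 222.40678833] [301.28736383 224.15623728]
0.9 [305.07717585 222.49789813] [305.29959756 223.17574896]
1.0 [308.99060372 222.19678491] [309.20593243 221.8611127 ]
1.1 [312.87624491 221.50425205] [312.97180413 220.22254187]
1.2 [316.69289681 220.42545844] [316.56338548 218.2727932 ]
seen (288.42378378378373, 219.09945945945944) (282.00333333333333, 213.0033333333333)
top [0.00235025 0.0716669  0.051     ]
top [0.00314349 0.13468412 0.051     ]
hood [262.42402766 209.15171133] (260.67, 207.33666666666667)
```

```bash
cat >> h.py <<'E'
from scipy.spatial.transform import Rotation as Ro
def V(p): v=np.load('v.npz'); return v['o']+v['R']@np.array(p)
def go(X):
    s=state(); R=Ro.from_rotvec(s['ee_rot']).as_matrix(); d=R.T@(np.asarray(X)-s['ee_pos'])
    print('t',round(s['time_s'],2),'pos',s['ee_pos'].round(4),'zax',R[:,2].round(3),'yang',round(np.arctan2(R[1,1],R[0,1]),4),'q',s['qpos'].round(2),'F',s['ft_force'].round(1),'w',round(s['gripper_width'],3),'units',(d/.8).round(4),'mm',(d*1e3).round(1))
E
python3 -m handwheel '[0,0,0,0.0398,0, 0,0,0,0.0398,0, 0,0,0,0.0398,0, 0,0,0,0.0398,0, 0,0,0,0.0398,0]' 
python3 -m handwheel '[0,0,0,0.0398,0, 0,0,0,0.0398,0, 0,0,0,0.0398,0, 0,0,0,0.0398,0, 0,0,0,0,0]' 
python3 -c "
from h import *
go([.4455,-.338,.215])"
```

```text
time_s: 0.52
ee_pos: [0.2183, 0.5315, 0.214]
ee_rot: [-1.535, -2.741, 0.002]
ft_force: [-0.5, -0.4, -0.1]
gripper_width: 0.997
gripper_force: 0.0
time_s: 0.93
ee_pos: [0.2183, 0.5316, 0.2141]
ee_rot: [2.162, 2.279, -0.002]
ft_force: [-0.2, 0.8, 0.8]
gripper_width: 0.999
gripper_force: 0.0
t 0.93 pos [0.2183 0.5316 0.2141] zax [-0.001 -0.001 -1.   ] yang 0.0528 q [ 0.97  0.16  1.6  -0.    1.39  0.92] F [-0.2  0.8  0.8] w 0.999 units [-1.1004e+00  2.2610e-01 -4.0000e-04] mm [-8.804e+02  1.809e+02 -3.000e-01]
```

```bash
python3 -m handwheel '[0,0.045,0,0,0, 0,0.045,0,0,0, 0,0.045,0,0,0, 0,0.045,0,0,0, 0,0.045,0,0,0]' >/dev/null
python3 -m handwheel '[-0.05,0,0,0,0, -0.05,0,0,0,0, -0.05,0,0,0,0, -0.05,0,0,0,0, -0.05,0,0,0,0]' >/dev/null
python3 -m handwheel '[-0.05,0,0,0,0, -0.05,0,0,0,0, -0.05,0,0,0,0, -0.05,0,0,0,0, -0.05,0,0,0,0]' >/dev/null
python3 -m handwheel '[-0.05,0,0,0,0, -0.05,0,0,0,0, -0.05,0,0,0,0, -0.05,0,0,0,0, -0.05,0,0,0,0]' >/dev/null
python3 -m handwheel '[-0.05,0,0,0,0, -0.05,0,0,0,0, -0.05,0,0,0,0, -0.05,0,0,0,0, -0.05,0,0,0,0]' 
python3 -c "
from h import *
go([.4455,-.338,.057])"
```

```text
time_s: 3.02
ee_pos: [0.4425, -0.2588, 0.2144]
ee_rot: [-2.154, -2.286, -0.0]
ft_force: [0.8, -0.2, -0.4]
gripper_width: 0.998
gripper_force: 0.0
t 3.02 pos [ 0.4425 -0.2588  0.2144] zax [-0.  0. -1.] yang 0.0596 q [-0.77 -0.    1.77  0.    1.38 -0.82] F [ 0.8 -0.2 -0.4] w 0.998 units [-0.0991 -0.0022  0.1967] mm [-79.3  -1.7 157.4]
```

```bash
python3 -m handwheel '[-0.05,-0.002,0,0,0, -0.049,0,0,0,0, 0,0,0,0,0, 0,0,0.045,0,0, 0,0,0.04,0,0]' >/dev/null
python3 -c "
from h import *
go([.4455,-.338,.057])
cv2.imwrite('pics/a.png',cv2.resize(np.hstack([camera('scene')[200:340,280:450],camera('top')[180:320,300:470]])[:,:,::-1],None,fx=2.3,fy=2.3))"
```

```text
t 3.43 pos [ 0.4466 -0.3375  0.147 ] zax [ 0.003 -0.003 -1.   ] yang 0.0583 q [-0.86  0.18  1.71  0.    1.25 -0.92] F [-0.4  0.1 -0.3] w 1.003 units [-0.0002 -0.0017  0.1125] mm [-0.2 -1.3 90. ]
```

View pics/a.png

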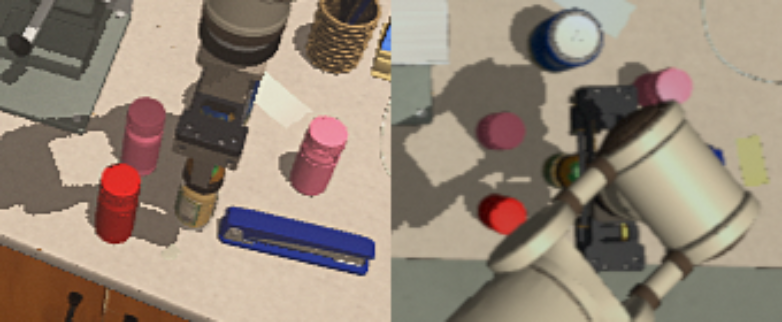

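The crop shows the gripper directly above the spice jar (scene crop, 200,180), with the red and pink jars well clear on either side.

```bash
python3 -m handwheel '[0,-0.0015,0.03,0,0, 0,0,0.03,0,0, 0,0,0.03,0,0, 0,0,0.0225,0,0, 0,0,0,0,0]' 
python3 -m handwheel '[0,0,0,0,1, 0,0,0,0,1, 0,0,0,0,1, 0,0,0,0,1, 0,0,0,0,1]' 20
python3 -m handwheel '[0,0,0,0,1, 0,0,0,0,1, 0,0,0,0,1, 0,0,0,0,1, 0,0,0,0,1]' 
python3 -c "
from h import *
go([.4455,-.338,.057])"
```

```text
time_s: 3.95
ee_pos: [0.4433, -0.3339, 0.0544]
ee_rot: [-2.152, -2.281, -0.001]
ft_force: [-0.5, -0.1, -0.0]
gripper_width: 0.997
gripper_force: 0.0
time_s: 4.37
ee_pos: [0.4453, -0.3367, 0.0579]
ee_rot: [2.157, 2.282, -0.0]
ft_force: [-0.4, -0.7, 0.7]
gripper_width: 0.66
gripper_force: 0.0
time_s: 4.78
ee_pos: [0.4447, -0.3362, 0.0568]
ee_rot: [2.158, 2.283, -0.0]
ft_force: [-0.9, -0.5, 2.0]
gripper_width: 0.476
gripper_force: 20.0
t 4.78 pos [ 0.4447 -0.3362  0.0568] zax [ 0. -0. -1.] yang 0.056 q [-0.86  0.29  1.78 -0.    1.08 -0.92] F [-0.9 -0.5  2. ] w 0.476 units [-0.0023  0.0008 -0.0002] mm [-1.9  0.7 -0.2]
```

```bash
python3 -m handwheel '[0,0,-0.03,0,1, 0,0,-0.05,0,1, 0,0,-0.05,0,1, 0,0,-0.05,0,1, 0,0,-0.05,0,1]' 
python3 -m handwheel '[0,0,-0.05,0,1, 0,0,-0.03,0,1, 0,0,0,0,1, 0,0,0,0,1, 0,0,0,0,1]' 
python3 -c "
from h import *
print(V([0,.0995,0]))
go(V([0,.0995,.071]))"
```

```text
time_s: 5.2
ee_pos: [0.4441, -0.3355, 0.2418]
ee_rot: [-2.157, -2.282, -0.0]
ft_force: [1.2, -0.1, -2.0]
gripper_width: 0.478
gripper_force: 20.0
time_s: 5.62
ee_pos: [0.444, -0.3354, 0.3022]
ee_rot: [-2.156, -2.28, -0.001]
ft_force: [0.5, -0.1, -2.4]
gripper_width: 0.477
gripper_force: 20.0
[0.56215051 0.09268043 0.        ]
t 5.62 pos [ 0.444  -0.3354  0.3022] zax [-0.002  0.003 -1.   ] yang 0.0559 q [-0.86  0.07  1.52 -0.    1.55 -0.92] F [ 0.5 -0.1 -2.4] w 0.477 units [0.5251 0.178  0.2902] mm [420.1 142.4 232.1]
```

```bash
python3 -m handwheel '[0.035,0.012,0,0,1, 0.0475,0.016,0,0,1, 0.0475,0.016,0,0,1, 0.0475,0.016,0,0,1, 0.0475,0.016,0,0,1]' >/dev/null
python3 -m handwheel '[0.0475,0.016,0,0,1, 0.0475,0.016,0,0,1, 0.0475,0.016,0,0,1, 0.0475,0.016,0,0,1, 0.0475,0.016,0,0,1]' >/dev/null
python3 -m handwheel '[0.0475,0.016,0,0,1, 0.015,0.006,0,0,1, 0,0,0.04,0,1, 0,0,0.04,0,1, 0,0,0,0,1]' 
python3 -c "
from h import *
go(V([0,.0995,.071]))
cv2.imwrite('pics/b.png',cv2.resize(np.hstack([camera('scene')[100:260,200:370],camera('top')[100:260,170:340]])[:,:,::-1],None,fx=2.3,fy=2.3))"
```

```text
time_s: 6.87
ee_pos: [0.5579, 0.0916, 0.2307]
ee_rot: [-2.149, -2.274, 0.018]
ft_force: [-1.1, -0.5, -2.3]
gripper_width: 0.476
gripper_force: 20.0
t 6.87 pos [0.5579 0.0916 0.2307] zax [-0.017  0.001 -1.   ] yang 0.0567 q [-0.05  0.14  1.59 -0.    1.43 -0.11] F [-1.1 -0.5 -2.3] w 0.476 units [0.0007 0.0088 0.1995] mm [  0.6   7.  159.6]
```

View pics/b.png

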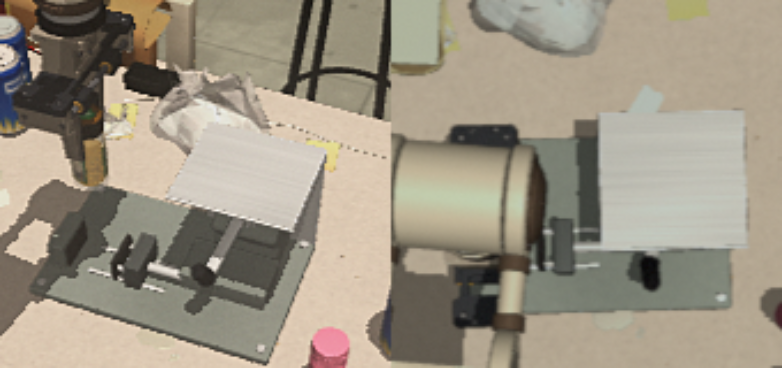

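The jar hangs in the gripper at (93,160) in the scene crop, above the vise's jaw gap. The handle has not moved, so I lower.

```bash
python3 -m handwheel '[0.001,0.0008,0.045,0,1, 0,0,0.045,0,1, 0,0,0.045,0,1, 0,0,0.035,0,1, 0,0,0,0,1]' 
python3 -c "
from h import *
go(V([0,.1005,.071]))
"
python3 -m handwheel '[0,0,0,0,1, 0,0,0,0,1, 0,0,0,0,1, 0,0,0,0,1, 0,0,0,0,1]' 
python3 -c "
from h import *
go(V([0,.1005,.071]))
cv2.imwrite('pics/c.png',cv2.resize(np.hstack([camera('scene')[140:250,200:310],camera('top')[150:260,180:290]])[:,:,::-1],None,fx=3.6,fy=3.6))"
```

```text
time_s: 7.38
ee_pos: [0.5603, 0.0916, 0.0999]
ee_rot: [-2.154, -2.277, 0.01]
ft_force: [-1.6, 0.3, -1.5]
gripper_width: 0.475
gripper_force: 20.0
t 7.38 pos [0.5603 0.0916 0.0999] zax [-0.01  0.   -1.  ] yang 0.0551 q [-0.05  0.26  1.71 -0.    1.17 -0.11] F [-1.6  0.3 -1.5] w 0.475 units [0.0024 0.0028 0.0361] mm [ 1.9  2.2 28.9]
time_s: 7.8
ee_pos: [0.5653, 0.092, 0.1066]
ee_rot: [2.157, 2.281, 0.004]
ft_force: [0.0, 0.6, -0.9]
gripper_width: 0.476
gripper_force: 20.0
t 7.8 pos [0.5653 0.092  0.1066] zax [ 0.003 -0.    -1.   ] yang 0.056 q [-0.05  0.26  1.71  0.    1.18 -0.11] F [ 0.   0.6 -0.9] w 0.476 units [ 0.0023 -0.004   0.0445] mm [ 1.8 -3.2 35.6]
```

View pics/c.png

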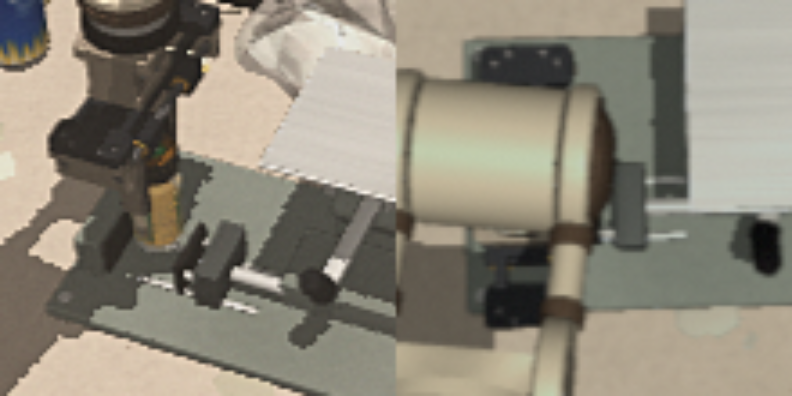

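The jar is over the gap with its lower edge at about (158,240) in the scene crop. The fixed jaw is to its left and the pad to its right, with free space on both sides.

```bash
python3 -m handwheel '[0.002,-0.004,0.016,0,1, 0,0,0.016,0,1, 0,0,0.012,0,1, 0,0,0,0,1, 0,0,0,0,1]' 
python3 -m handwheel '[0,0,0.001,0,1, 0,0,0,0,1, 0,0,0,0,1, 0,0,0,0,1, 0,0,0,0,1]' 
python3 -c "
from h import *
go(V([0,.1005,.071]))
"
```

```text
time_s: 8.32
ee_pos: [0.5603, 0.0935, 0.0686]
ee_rot: [-2.158, -2.282, 0.001]
ft_force: [-0.1, -0.2, -1.1]
gripper_width: 0.475
gripper_force: 20.0
time_s: 8.73
ee_pos: [0.5605, 0.0935, 0.0685]
ee_rot: [-2.158, -2.283, 0.0]
ft_force: [-0.6, -0.3, -1.5]
gripper_width: 0.477
gripper_force: 20.0
t 8.73 pos [0.5605 0.0935 0.0685] zax [-0. -0. -1.] yang 0.056 q [-0.05  0.3   1.74 -0.    1.1  -0.1 ] F [-0.6 -0.3 -1.5] w 0.477 units [ 0.0002  0.0019 -0.0032] mm [ 0.1  1.6 -2.5]
```

```bash
python3 -m handwheel '[0,0.002,0.001,0,1, 0,0,0.001,0,1, 0,0,0,0,1, 0,0,0,0,1, 0,0,0,0,1]' 
python3 -m handwheel '[0,0,0.001,0,1, 0,0,0.001,0,1, 0,0,0,0,1, 0,0,0,0,1, 0,0,0,0,1]'
```

```text
time_s: 9.15
ee_pos: [0.5612, 0.0936, 0.0683]
ee_rot: [-2.157, -2.282, 0.004]
ft_force: [-7.5, -0.8, 11.6]
gripper_width: 0.474
gripper_force: 20.0
time_s: 9.57
ee_pos: [0.5614, 0.0936, 0.0682]
ee_rot: [-2.156, -2.282, 0.004]
ft_force: [-11.5, -0.4, 20.8]
gripper_width: 0.476
gripper_force: 20.0
```

```bash
python3 -m handwheel '[0,0,-0.0022,0,1, 0,0,0,0,0, 0,0,0,0,0, 0,0,0,0,0, 0,0,0,0,0]' 
python3 -m handwheel '[0,0,0,0,0, 0,0,0,0,0, 0,0,0,0,0, 0,0,-0.03,0,0, 0,0,-0.04,0,0]' 
python3 -m handwheel '[0,0,-0.05,0,0, 0,0,-0.05,0,0, 0,0,-0.05,0,0, 0,0,-0.05,0,0, 0,0,-0.05,0,0]' 
python3 -c "
from h import *
go(V([0,.1005,.3]))"
```

```text
time_s: 9.98
ee_pos: [0.5622, 0.0936, 0.0669]
ee_rot: [-2.158, -2.283, 0.0]
ft_force: [-0.5, -0.1, -0.1]
gripper_width: 0.739
gripper_force: 0.0
time_s: 10.4
ee_pos: [0.5593, 0.0937, 0.1204]
ee_rot: [-2.155, -2.278, 0.008]
ft_force: [0.3, -0.3, -0.8]
gripper_width: 1.004
gripper_force: 0.0
time_s: 10.82
ee_pos: [0.5618, 0.0936, 0.3252]
ee_rot: [2.158, 2.283, 0.0]
ft_force: [0.5, -0.2, 0.2]
gripper_width: 0.998
gripper_force: 0.0
t 10.82 pos [0.5618 0.0936 0.3252] zax [ 0.  0. -1.] yang 0.056 q [-0.05  0.09  1.45  0.    1.6  -0.1 ] F [ 0.5 -0.2  0.2] w 0.998 units [0.     0.0003 0.0316] mm [ 0.   0.3 25.2]
```

```bash
python3 -m handwheel '[0,0,0,0.0385,0.3, 0,0,0,0.0385,0.3, 0,0,0,0.0385,0.3, 0,0,0,0.0385,0.3, 0,0,0,0.0385,0.3]' >/dev/null
python3 -m handwheel '[0,0,0,0.0385,0.3, 0,0,0,0.0385,0.3, 0,0,0,0.0385,0.3, 0,0,0,0.0385,0.3, 0,0,0,0.0385,0.3]' >/dev/null
python3 -m handwheel '[0,0,0,0.0385,0.3, 0,0,0,0.0385,0.3, 0,0,0,0.0385,0.3, 0,0.04,0,0,0.3, 0,0,0,0,0.3]'
python3 -c "
from h import *
go([.8,0,.35]); print('riser corner',ray('top',192,128,.3), ray('top',237,97,.1))"
python3 -m handwheel '[0.05,0,0,0,0.3, 0.05,0,0,0,0.3, 0.05,0,0,0,0.3, 0.05,0,0,0,0.3, 0.05,0,0,0,0.3]' >/dev/null
python3 -c "
from h import *
go([.8,0,.35])"
```

```text
time_s: 12.07
ee_pos: [0.5642, 0.0584, 0.3229]
ee_rot: [3.138, 0.082, -0.0]
ft_force: [-0.2, -1.0, 0.5]
gripper_width: 0.697
gripper_force: 0.0
t 12.07 pos [0.5642 0.0584 0.3229] zax [-0.    -0.002 -1.   ] yang -1.5188 q [-0.11  0.09  1.46 -0.    1.59  1.41] F [-0.2 -1.   0.5] w 0.697 units [ 0.2906  0.0883 -0.0337] mm [232.5  70.7 -27. ]
riser corner [0.72564102 0.14826204 0.3       ] [0.86356081 0.06227002 0.1       ]
t 12.48 pos [0.7642 0.0727 0.323 ] zax [ 0.  0. -1.] yang -1.5162 q [-0.06  0.67  0.73  0.    1.75  1.45] F [ 1.9 -0.3 -0.2] w 0.698 units [ 0.0397  0.0932 -0.0338] mm [ 31.8  74.6 -27. ]
```

```bash
python3 -m handwheel '[0,0.05,0,0,0.3, 0,0.05,0,0,0.3, 0.03,0,0,0,0.3, 0.03,0,0,0,0.3, 0.03,0,0,0,0.3]' >/dev/null
python3 -c "
from h import *
go([.8,0,.35])"
python3 -m handwheel '[0.03,0,0,0,0.3, 0.03,0,0,0,0.3, 0.03,0,0,0,0.3, 0.03,0,0,0,0.3, 0,0,0,0,0.3]' >/dev/null
python3 -c "
from h import *
go([.8,0,.35])"
```

```text
t 12.9 pos [ 0.834  -0.0049  0.3225] zax [-0.  0. -1.] yang -1.5176 q [-0.15  0.99  0.23  0.    1.92  1.37] F [2.  0.1 0.1] w 0.702 units [-0.0421 -0.0083 -0.0343] mm [-33.7  -6.7 -27.5]
t 13.32 pos [0.8659 0.0018 0.3013] zax [ 0.06  -0.    -0.998] yang -1.5158 q [-0.14  1.04  0.18  0.01  1.86  1.38] F [ 0.5  0.2 -1.4] w 0.698 units [-0.0786 -0.002  -0.0657] mm [-62.8  -1.6 -52.6]
```

```bash
python3 -m handwheel '[0.03,0,-0.02,0,0.3, 0.03,0,-0.02,0,0.3, 0.03,0,-0.02,0,0.3, 0.03,0,-0.02,0,0.3, 0,0,0,0,0.3]' >/dev/null
python3 -c "
from h import *
go([.8,0,.35])"
python3 -m handwheel '[0.03,0,0,0,0.3, 0.03,0,0,0,0.3, 0.03,0,0,0,0.3, 0.03,0,0,0,0.3, 0,0,0,0,0.3]' >/dev/null
python3 -c "
from h import *
go([.8,0,.35]);print(state()['qpos'])"
```

```text
t 13.73 pos [0.874  0.0065 0.3424] zax [ 0.135 -0.    -0.991] yang -1.5164 q [-0.14  1.    0.18  0.02  1.83  1.38] F [-0.9  0.2 -0.6] w 0.698 units [-0.0906  0.0032 -0.0219] mm [-72.5   2.5 -17.5]
t 14.15 pos [0.894  0.0095 0.3259] zax [ 0.173 -0.001 -0.985] yang -1.5164 q [-0.13  1.02  0.18  0.02  1.77  1.39] F [-37.2  -4.3  13.2] w 0.7 units [-0.111   0.0058 -0.05  ] mm [-88.8   4.7 -40. ]
[-0.13173951  1.01864243  0.18303938  0.02209668  1.76758309  1.3899401 ]
```

```bash
python3 -m handwheel '[-0.02,0,0,0,0.3, -0.03,0,0,0,0.3, -0.04,0,0,0,0.3, -0.04,0,0,0,0.3, 0,0,0,0,0.3]' >/dev/null
python3 -c "
from h import *
go([.72,0,.5])"
python3 -m handwheel '[-0.04,0,-0.03,0,0.3, -0.04,0,-0.03,0,0.3, -0.03,0,-0.04,0,0.3, 0,0,-0.04,0,0.3, 0,0,-0.04,0,0.3]' >/dev/null
python3 -c "
from h import *
go([.72,0,.5])"
```

```text
t 14.57 pos [0.7949 0.0063 0.2953] zax [ 0.17   0.004 -0.985] yang -1.5169 q [-0.16  0.57  0.92  0.03  1.48  1.36] F [ 0.1 -0.2 -3.5] w 0.697 units [-0.049   0.0043 -0.2682] mm [ -39.2    3.4 -214.5]
t 14.98 pos [6.894e-01 2.000e-04 4.305e-01] zax [ 0.188  0.001 -0.982] yang -1.5174 q [-0.19  0.27  1.07  0.04  1.62  1.33] F [ 0.7 -0.6  0.6] w 0.702 units [ 0.0539  0.0031 -0.0782] mm [ 43.1   2.5 -62.5]
```

```bash
python3 -m handwheel '[-0.01,0,-0.045,0,0.3, -0.01,0,-0.045,0,0.3, 0,0,-0.045,0,0.3, 0,0,-0.045,0,0.3, 0,0,-0.045,0,0.3]' >/dev/null
python3 -c "
from h import *
go([.72,0,.5])"
python3 -m handwheel '[0.02,0,-0.045,0,0.3, 0.02,0,-0.045,0,0.3, 0.02,0,-0.045,0,0.3, 0.02,0,-0.045,0,0.3, 0,0,0,0,0.3]' >/dev/null
python3 -c "
from h import *
go([.72,0,.5])"
```

```text
t 15.4 pos [ 0.6406 -0.0009  0.6057] zax [ 0.191  0.001 -0.982] yang -1.5172 q [-0.21  0.29  0.68  0.04  1.98  1.33] F [1.3 0.4 0.9] w 0.699 units [0.0721 0.003  0.1487] mm [ 57.7   2.4 119. ]
t 15.82 pos [0.6381 0.0013 0.6933] zax [ 0.227  0.001 -0.974] yang -1.5177 q [-0.21  0.5   0.18  0.06  2.23  1.35] F [-0.9  0.3  2.6] w 0.698 units [0.0448 0.0043 0.2585] mm [ 35.8   3.5 206.8]
```

```bash
python3 -m handwheel '[0.03,0,-0.04,0,0.3, 0.03,0,-0.04,0,0.3, 0.03,0,-0.04,0,0.3, 0.03,0,-0.04,0,0.3, 0.03,0,-0.04,0,0.3]' >/dev/null
python3 -c "
from h import *
go([.72,0,.5])"
python3 -m handwheel '[0.05,0,-0.01,0,0.3, 0.05,0,-0.01,0,0.3, 0.05,0,-0.01,0,0.3, 0.05,0,-0.01,0,0.3, 0.05,0,-0.01,0,0.3]' >/dev/null
python3 -c "
from h import *
go([.72,0,.5])"
```

```text
t 16.23 pos [0.6138 0.0073 0.7473] zax [ 0.336  0.001 -0.942] yang -1.519 q [-0.23  0.42  0.18  0.1   2.2   1.36] F [0.1 0.9 0.2] w 0.7 units [0.0205 0.0108 0.3358] mm [ 16.4   8.6 268.6]
t 16.65 pos [0.6927 0.0158 0.7296] zax [ 0.442  0.004 -0.897] yang -1.5209 q [-0.19  0.48  0.18  0.1   2.02  1.39] F [ 0.9 -0.1 -0.1] w 0.698 units [-0.0973  0.0156  0.2725] mm [-77.8  12.5 218. ]
```

```bash
python3 -m handwheel '[0.04,0,-0.03,0,0.3, 0.04,0,-0.03,0,0.3, 0.04,0,-0.03,0,0.3, 0.04,0,-0.03,0,0.3, 0.04,0,-0.03,0,0.3]' >/dev/null
python3 -c "
from h import *
go([.72,0,.5])"
```

```text
t 17.07 pos [0.6813 0.0209 0.7827] zax [ 0.551  0.006 -0.835] yang -1.5228 q [-0.2   0.42  0.18  0.13  1.96  1.4 ] F [-0.6  1.  -0.2] w 0.698 units [-0.1555  0.0199  0.3214] mm [-124.4   15.9  257.1]
```

```bash
cat >> h.py <<'E'
def knob(th,h=0.):  # world point h metres along the spindle from the knob's middle
    ax=np.array([-.565,0,.825]);dn=np.array([-.825,0,-.565]);p=.6-th
    return V(np.array([.07,-.09,.125])+(.036+h)*ax+.11*(np.cos(p)*dn+np.array([0,np.sin(p),0])))
E
python3 -c "
from h import *
print(knob(.45),knob(.45,.12)); go(knob(.45,.12))"
```

```text
[ 0.53232484 -0.08243811  0.09324788] [ 0.46464215 -0.08642473  0.19224788]
t 17.07 pos [0.6813 0.0209 0.7827] zax [ 0.551  0.006 -0.835] yang -1.5228 q [-0.2   0.42  0.18  0.13  1.96  1.4 ] F [-0.6  1.  -0.2] w 0.698 units [-0.6389  0.1032  0.466 ] mm [-511.2   82.5  372.8]
```

```bash
python3 -m handwheel '[-0.04,0.0065,0.029,0,0.3, -0.04,0.0065,0.029,0,0.3, -0.04,0.0065,0.029,0,0.3, -0.04,0.0065,0.029,0,0.3, -0.04,0.0065,0.029,0,0.3]' >/dev/null
python3 -m handwheel '[-0.04,0.0065,0.029,0,0.3, -0.04,0.0065,0.029,0,0.3, -0.04,0.0065,0.029,0,0.3, -0.04,0.0065,0.029,0,0.3, -0.04,0.0065,0.029,0,0.3]' >/dev/null
python3 -c "
from h import *
go(knob(.45,.12))"
python3 -m handwheel '[-0.04,0.0065,0.015,0,0.3, -0.04,0.0065,0.015,0,0.3, -0.04,0.0065,0.015,0,0.3, -0.04,0.0065,0.015,0,0.3, 0,0,0,0,0.3]' >/dev/null
python3 -c "
from h import *
go(knob(.45,.12))"
```

```text
t 17.9 pos [ 0.5638 -0.04    0.4636] zax [ 0.552  0.005 -0.834] yang -1.522 q [-0.42 -0.39  1.72  0.24  1.28  1.09] F [-0.2 -0.6  0.7] w 0.698 units [-0.2935  0.0429  0.2141] mm [-234.8   34.3  171.2]
t 18.32 pos [ 0.4807 -0.0667  0.345 ] zax [ 0.54   0.009 -0.842] yang -1.5238 q [-0.61 -0.64  2.1   0.35  1.22  0.86] F [-0.9  0.7 -1.3] w 0.702 units [-0.1211  0.02    0.1497] mm [-96.9  16.  119.7]
```

```bash
python3 -m handwheel '[-0.03,0.006,0.035,0,0.4, -0.03,0.006,0.035,0,0.4, -0.03,0.005,0.035,0,0.4, -0.025,0.004,0.03,0,0.4, 0,0,0,0,0.4]' >/dev/null
python3 -c "
from h import *
go(knob(.45,.08))
cv2.imwrite('pics/d.png',cv2.resize(np.hstack([camera('scene')[150:270,210:330],camera('top')[150:270,190:310]])[:,:,::-1],None,fx=3.3,fy=3.3))"
```

```text
t 18.73 pos [ 0.4662 -0.0875  0.2081] zax [ 0.543  0.009 -0.84 ] yang -1.5225 q [-0.71 -0.62  2.36  0.44  1.    0.65] F [ 0.4  0.3 -1. ] w 0.6 units [-0.011  -0.0029  0.0656] mm [-8.8 -2.3 52.5]
```

View pics/d.png

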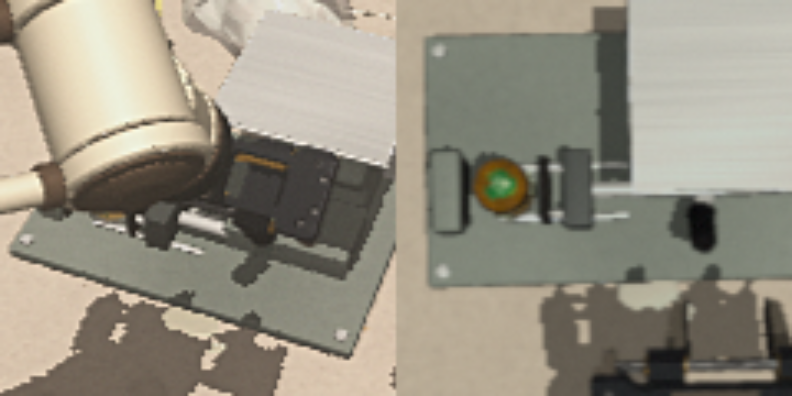

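The top crop shows the jar upright in the gap at (500,185). The open fingers are just in front of the knob, which is at (703,228), and pointing along the spindle.

```bash
python3 -m handwheel '[-0.01,-0.004,0.02,0,0.4, 0,-0.004,0.02,0,0.4, 0,0,0.02,0,0.4, 0,0,0,0,0.4, 0,0,0,0,0.4]' 
python3 -c "
from h import *
go(knob(.42,-.014)); print(proj('top',state()['ee_pos']))"
```

```text
time_s: 19.25
ee_pos: [0.4887, -0.0822, 0.1702]
ee_rot: [2.999, 0.087, 0.898]
ft_force: [0.1, -0.1, -0.3]
gripper_width: 0.598
gripper_force: 0.0
t 19.25 pos [ 0.4887 -0.0822  0.1702] zax [ 0.549  0.006 -0.835] yang -1.5204 q [-0.64 -0.49  2.36  0.46  0.85  0.63] F [ 0.1 -0.1 -0.3] w 0.598 units [-0.0064 -0.0039  0.1277] mm [ -5.1  -3.1 102.1]
[287.12342886 235.55995549]
```

```bash
python3 -m handwheel '[-0.006,-0.004,0.02,0,0.4, 0,0,0.025,0,0.4, 0,0,0.025,0,0.4, 0,0,0,0,0.4, 0,0,0,0,0.4]' 
python3 -m handwheel '[0,0,0.02,0,0.4, 0,0,0.015,0,0.4, 0,0,0.01,0,0.4, 0,0,0,0,0.4, 0,0,0,0,0.4]' 
python3 -c "
from h import *
go(knob(.42,-.014))"
```

```text
time_s: 19.67
ee_pos: [0.514, -0.0785, 0.1188]
ee_rot: [3.002, 0.085, 0.895]
ft_force: [0.2, 0.1, -0.3]
gripper_width: 0.6
gripper_force: 0.0
time_s: 20.08
ee_pos: [0.5337, -0.0786, 0.0891]
ee_rot: [3.0, 0.085, 0.897]
ft_force: [-1.1, -0.2, -0.4]
gripper_width: 0.603
gripper_force: 0.0
t 20.08 pos [ 0.5337 -0.0786  0.0891] zax [ 0.549  0.007 -0.836] yang -1.5215 q [-0.56 -0.17  2.31  0.57  0.57  0.54] F [-1.1 -0.2 -0.4] w 0.603 units [0.0022 0.0004 0.0121] mm [1.8 0.3 9.6]
```

```bash
python3 -m handwheel '[0,0,0.006,0,1, 0,0,0,0,1, 0,0,0,0,1, 0,0,0,0,1, 0,0,0,0,1]' 12
python3 -m handwheel '[0,0,0,0,1, 0,0,0,0,1, 0,0,0,0,1, 0,0,0,0,1, 0,0,0,0,1]'
cat >> h.py <<'E'
def lev():  # lever angle from the measured TCP, and its offset from the knob's circle
    s=state(); v=np.load('v.npz'); d=v['R'].T@(s['ee_pos']-v['o'])-np.array([.07,-.09,.125])
    a=d@[-.825,0,-.565]; return round(.6-np.arctan2(d[1],a),3),round(np.hypot(a,d[1]),4),'h',round(d@[-.565,0,.825]-.036,4)
E
python3 -c "
from h import *
go(knob(.42,-.014)); print(lev())"
```

```text
time_s: 20.5
ee_pos: [0.5352, -0.0777, 0.0828]
ee_rot: [3.003, 0.085, 0.893]
ft_force: [-1.2, -0.4, 0.2]
gripper_width: 0.26
gripper_force: 0.4
time_s: 20.92
ee_pos: [0.5352, -0.0776, 0.0826]
ee_rot: [3.003, 0.085, 0.892]
ft_force: [-4.1, 1.2, 3.0]
gripper_width: 0.238
gripper_force: 12.0
t 20.92 pos [ 0.5352 -0.0776  0.0826] zax [ 0.546  0.008 -0.838] yang -1.5211 q [-0.55 -0.15  2.31  0.58  0.56  0.53] F [-4.1  1.2  3. ] w 0.238 units [0.005  0.0017 0.0043] mm [4.  1.3 3.4]
(np.float64(0.414), np.float64(0.1141), 'h', np.float64(-0.0105))
```

```bash
cat > sw.py <<'E'
from h import *
import sys
# units (tool x,y,z) for lever angles a -> b in n rows, in the tool's axes as they stand
a,b,n=float(sys.argv[1]),float(sys.argv[2]),int(sys.argv[3])
R=Ro.from_rotvec(state()['ee_rot']).as_matrix(); T=np.linspace(a,b,n+1)
for p,q in zip(T,T[1:]): print(round(q,2),(R.T@(knob(q)-knob(p))/.8).round(4).tolist())
E
python3 sw.py .41 1.16 5; echo; python3 sw.py 1.16 .04 8
```

```text
0.56 [-0.0025, 0.0205, 0.0005]
0.71 [0.0006, 0.0206, 0.0005]
0.86 [0.0037, 0.0203, 0.0004]
1.01 [0.0067, 0.0195, 0.0003]
1.16 [0.0095, 0.0183, 0.0002]

1.02 [-0.009, -0.017, -0.0002]
0.88 [-0.0065, -0.0181, -0.0003]
0.74 [-0.0039, -0.0188, -0.0004]
0.6 [-0.0013, -0.0192, -0.0004]
0.46 [0.0014, -0.0192, -0.0005]
0.32 [0.0041, -0.0188, -0.0005]
0.18 [0.0067, -0.018, -0.0006]
0.04 [0.0091, -0.0169, -0.0006]
```

```bash
python3 -m handwheel '[-0.0025,0.0205,0,0,1, 0.0005,0.0205,0,0,1, 0.0035,0.02,0,0,1, 0.0065,0.0195,0,0,1, 0.008,0.016,0,0,1]' 
python3 -c "
from h import *
print(lev())"
python3 -m handwheel '[0,0,0,0,1, 0,0,0,0,1, 0,0,0,0,1, 0,0,0,0,1, 0,0,0,0,1]'
python3 -c "
from h import *
print(lev())
i=camera('top');cv2.imwrite('pics/t1.png',i[:,:,::-1])
j=cv2.imread('pics/top0.png'); cv2.imwrite('pics/e.png',np.vstack([cv2.resize(x[180:230,190:300],None,fx=6,fy=6,interpolation=cv2.INTER_CUBIC) for x in(j,i[:,:,::-1])]))"
```

```text
time_s: 21.33
ee_pos: [0.5481, -0.1528, 0.0892]
ee_rot: [3.009, 0.086, 0.888]
ft_force: [-1.3, 7.1, -3.0]
gripper_width: 0.234
gripper_force: 12.0
(np.float64(1.095), np.float64(0.1153), 'h', np.float64(-0.0099))
time_s: 21.75
ee_pos: [0.5487, -0.1539, 0.0901]
ee_rot: [3.003, 0.084, 0.89]
ft_force: [1.2, -5.0, -12.1]
gripper_width: 0.232
gripper_force: 12.0
(np.float64(1.107), np.float64(0.115), 'h', np.float64(-0.0095))
```

View pics/e.png

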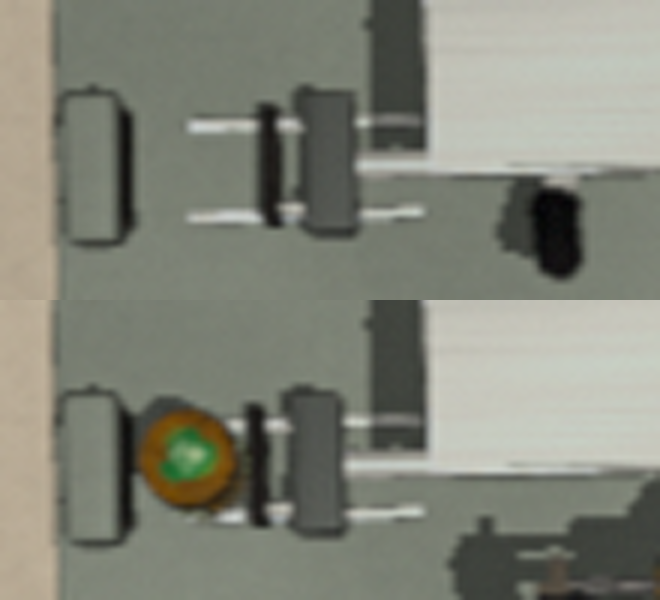

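The top half of the image is before, the bottom half is now. The pad has moved from u≈268 to 257 (zoomed) and the jar stands upright at (187,457), so the ratchet drives. I keep going and measure each stroke with a profile.

```bash
cat > meas.py <<'E'
from h import *
def edges(img):
    p=img[204:213,222:258].astype(float).mean((0,2)); p=cv2.resize(p[None],None,fx=10,fy=1,interpolation=cv2.INTER_CUBIC)[0]
    x=222+(np.arange(len(p))-4.5)/10
    g=np.gradient(p); 
    k=np.argmin(p[:]) # pad = darkest
    w=(abs(x-x[k])<2.5)*np.clip(p.mean()-p,0,None); pad=(w*x).sum()/w.sum()
    m=x>x[k]+3; r=x[m][np.argmax(g[m])]; l=x[m][np.argmin(g[m])]
    return pad.round(2),l.round(2),r.round(2)
if __name__=='__main__':
    for f in('top0','t1'): print(f,edges(cv2.imread(f'pics/{f}.png')))
    i=camera('top'); print('now',edges(i)); print(lev())
    v=np.load('v.npz')
    for a in(.069,.0795,.087): print(a,proj('top',V([0,a,.051]))[0],proj('top',V([0,a,.057]))[0])
E
python3 meas.py
python3 -m handwheel '[-0.0085,-0.0165,0,0,1, -0.0065,-0.018,0,0,1, -0.004,-0.019,0,0,1, -0.0013,-0.019,0,0,1, 0.0014,-0.019,0,0,1]'
python3 -m handwheel '[0.004,-0.019,0,0,1, 0.0065,-0.0165,0,0,1, 0.004,-0.007,0,0,1, 0,0,0,0,1, 0,0,0,0,1]'
python3 meas.py; python3 sw.py .08 1.12 8
```

```text
top0 (np.float64(234.64), np.float64(239.05), np.float64(249.05))
t1 (np.float64(232.44), np.float64(236.95), np.float64(246.95))
now (np.float64(232.44), np.float64(236.95), np.float64(246.95))
(np.float64(1.107), np.float64(0.115), 'h', np.float64(-0.0095))
0.069 234.31418846159187 234.17175728961323
0.0795 230.54271369456674 230.38329350585832
0.087 227.8477568995206 227.67619226002762
time_s: 22.27
ee_pos: [0.534, -0.0819, 0.0827]
ee_rot: [3.0, 0.082, 0.897]
ft_force: [-2.7, -3.5, 0.7]
gripper_width: 0.238
gripper_force: 12.0
time_s: 22.68
ee_pos: [0.5425, -0.0465, 0.0888]
ee_rot: [3.001, 0.087, 0.897]
ft_force: [-7.4, 0.3, 6.4]
gripper_width: 0.235
gripper_force: 12.1
top0 (np.float64(234.64), np.float64(239.05), np.float64(249.05))
t1 (np.float64(232.44), np.float64(236.95), np.float64(246.95))
now (np.float64(232.46), np.float64(236.95), np.float64(246.95))
(np.float64(0.129), np.float64(0.1136), 'h', np.float64(-0.0106))
0.069 234.31418846159187 234.17175728961323
0.0795 230.54271369456674 230.38329350585832
0.087 227.8477568995206 227.67619226002762
0.21 [-0.0079, 0.016, 0.0005]
0.34 [-0.0058, 0.0169, 0.0005]
0.47 [-0.0036, 0.0175, 0.0005]
0.6 [-0.0013, 0.0178, 0.0004]
0.73 [0.0011, 0.0178, 0.0004]
0.86 [0.0034, 0.0175, 0.0003]
0.99 [0.0056, 0.017, 0.0003]
1.12 [0.0078, 0.0161, 0.0002]
```

```bash
python3 -m handwheel '[-0.008,0.016,0,0,1, -0.006,0.017,0,0,1, -0.0035,0.0175,0,0,1, -0.001,0.018,0,0,1, 0.001,0.018,0,0,1]'
python3 -m handwheel '[0.0035,0.0175,0,0,1, 0.0055,0.017,0,0,1, 0.007,0.0145,0,0,1, 0,0,0,0,1, 0,0,0,0,1]'
python3 meas.py | grep -A1 now
python3 -m handwheel '[-0.0085,-0.0165,0,0,1, -0.0065,-0.018,0,0,1, -0.004,-0.019,0,0,1, -0.0013,-0.019,0,0,1, 0.0014,-0.019,0,0,1]'
python3 -m handwheel '[0.004,-0.019,0,0,1, 0.0065,-0.0165,0,0,1, 0.004,-0.007,0,0,1, 0,0,0,0,1, 0,0,0,0,1]'
python3 meas.py|grep -A1 now
```

```text
time_s: 23.15
ee_pos: [0.5321, -0.1153, 0.0799]
ee_rot: [3.008, 0.087, 0.891]
ft_force: [3.0, 5.4, -6.5]
gripper_width: 0.232
gripper_force: 11.8
time_s: 23.57
ee_pos: [0.5447, -0.1562, 0.0873]
ee_rot: [3.003, 0.083, 0.889]
ft_force: [-4.3, -5.3, -10.2]
gripper_width: 0.205
gripper_force: 12.8
now (np.float64(229.91), np.float64(234.05), np.float64(244.95))
(np.float64(1.101), np.float64(0.1203), 'h', np.float64(-0.0094))
time_s: 24.03
ee_pos: [0.5236, -0.08, 0.0736]
ee_rot: [3.013, 0.087, 0.877]
ft_force: [-30.5, -0.7, 4.7]
gripper_width: 0.106
gripper_force: 16.9
time_s: 24.45
ee_pos: [0.5316, -0.0423, 0.0788]
ee_rot: [-3.012, -0.092, -0.874]
ft_force: [-19.1, 7.6, -1.2]
gripper_width: 0.003
gripper_force: 8.4
now (np.float64(229.92), np.float64(234.05), np.float64(244.95))
(np.float64(0.147), np.float64(0.1286), 'h', np.float64(-0.0128))
```

The fingers slid outward off the knob: the radius reading drifted to 0.129 and the gripper is shut. I back out along the spindle and find the handle again.

```bash
python3 -m handwheel '[-0.012,0,0,0,1, 0,0,-0.02,0,1, 0,0,-0.03,0,0.4, 0,0,-0.04,0,0.4, 0,0,-0.04,0,0.4]' 
python3 -m handwheel '[-0.03,0,-0.04,0,0.4, -0.03,0,-0.04,0,0.4, -0.03,0,-0.04,0,0.4, 0,0,0,0,0.4, 0,0,0,0,0.4]'
cat > fk.py <<'E'
from h import *
# knob end: black blob in each view, within the window swept by the handle
for n,(u0,u1,v0,v1) in dict(scene=(262,330,195,240),top=(260,330,203,235)).items():
    im=camera(n); g=cv2.cvtColor(im,cv2.COLOR_RGB2GRAY)[v0:v1,u0:u1]; m=(g<35).astype(np.uint8)
    k,_,st,c=cv2.connectedComponentsWithStats(m)
    for i in range(1,k):
        if st[i,4]>15: print(n,st[i]+[u0,v0,0,0,0],c[i].round(1)+[u0,v0])
    cv2.imwrite(f'pics/k_{n}.png',im[:,:,::-1])
E
python3 fk.py
python3 - <<'E'
from h import *
go(knob(.42,.1))
for f,w in(('scene0',(262,330,195,240)),('top0',(260,330,203,235))):
    g=cv2.imread(f'pics/{f}.png',0)[w[2]:w[3],w[0]:w[1]]; k,_,st,c=cv2.connectedComponentsWithStats((g<35).astype(np.uint8))
    print(f,[(st[i]+[w[0],w[2],0,0,0],c[i]+[w[0],w[2]]) for i in range(1,k) if st[i,4]>15])
for th in np.arange(0,1.21,.15):
    print(round(th,2),'mid/end scene',proj('scene',knob(th)).round(1),proj('scene',knob(th,.025)).round(1),'top',proj('top',knob(th)).round(1),proj('top',knob(th,.025)).round(1))
E
```

```text
time_s: 24.92
ee_pos: [0.473, -0.0496, 0.1687]
ee_rot: [3.001, 0.085, 0.898]
ft_force: [0.6, 0.0, 1.2]
gripper_width: 0.199
gripper_force: 0.0
time_s: 25.33
ee_pos: [0.4029, -0.0619, 0.2015]
ee_rot: [3.01, 0.082, 0.88]
ft_force: [-0.6, 1.4, 0.2]
gripper_width: 0.562
gripper_force: 0.0
top [267 210   8  13  82] [271.  215.2]
t 25.43 pos [ 0.4028 -0.0608  0.2011] zax [ 0.538  0.012 -0.843] yang -1.5187 q [-0.8  -0.94  2.52  0.44  1.19  0.62] F [-0.1  0.3  0.2] w 0.6 units [0.0589 0.0313 0.0754] mm [47.1 25.  60.3]
scene0 []
top0 [(array([278, 212,   9,  14,  92]), array([282.0326087 , 218.16304348]))]
0.0 mid/end scene [276.9 210.2] [275.  208.8] top [269.4 214.7] [269.6 219.6]
0.15 mid/end scene [280.7 214.2] [278.8 212.9] top [274.8 217.2] [275.1 222.1]
0.3 mid/end scene [285.1 217.6] [283.2 216.3] top [280.5 219. ] [280.9 223.9]
0.45 mid/end scene [289.9 220.3] [288.2 219.1] top [286.4 220. ] [286.9 224.9]
0.6 mid/end scene [295.2 222.2] [293.6 221.1] top [292.5 220.2] [293.1 225.1]
0.75 mid/end scene [300.7 223.4] [299.2 222.2] top [298.6 219.6] [299.3 224.5]
0.9 mid/end scene [306.5 223.6] [305.1 222.5] top [304.5 218.3] [305.3 223.2]
1.05 mid/end scene [312.2 223.1] [310.9 221.9] top [310.2 216.2] [311.1 221.1]
1.2 mid/end scene [317.8 221.6] [316.7 220.4] top [315.6 213.4] [316.6 218.3]
```

Run:
```python
from h import *
v=np.load('v.npz'); np.savez('v.npz',R=v['R'],o=np.array([.570,-.004,0]))
go(knob(.15,.06)); print(knob(.15))
```

```text
t 25.43 pos [ 0.4028 -0.0608  0.2011] zax [ 0.538  0.012 -0.843] yang -1.5187 q [-0.8  -0.94  2.52  0.44  1.19  0.62] F [-0.1  0.3  0.2] w 0.6 units [ 0.0745 -0.008   0.1257] mm [ 59.6  -6.4 100.5]
[ 0.54047852 -0.04796571  0.09873721]
```

```bash
python3 -m handwheel '[0.025,-0.003,0.02,0,0.4, 0.025,-0.003,0.025,0,0.4, 0.0245,-0.002,0.03,0,0.4, 0,0,0.025,0,0.4, 0,0,0,0,0.4]' 
python3 -m handwheel '[0,0,0,0,0.4, 0,0,0,0,0.4, 0,0,0,0,0.4, 0,0,0,0,0.4, 0,0,0,0,0.4]' 
python3 -c "
from h import *
go(knob(.15,-.014))"
```

```text
time_s: 25.85
ee_pos: [0.4949, -0.0474, 0.1615]
ee_rot: [-3.015, -0.091, -0.87]
ft_force: [-1.4, 0.6, -0.5]
gripper_width: 0.603
gripper_force: 0.0
time_s: 26.27
ee_pos: [0.4947, -0.0508, 0.1653]
ee_rot: [3.012, 0.085, 0.877]
ft_force: [0.4, 0.6, -0.7]
gripper_width: 0.598
gripper_force: 0.0
t 26.27 pos [ 0.4947 -0.0508  0.1653] zax [ 0.536  0.012 -0.844] yang -1.5198 q [-0.54 -0.47  2.36  0.41  0.81  0.75] F [ 0.4  0.6 -0.7] w 0.598 units [ 0.0044 -0.0024  0.1184] mm [ 3.5 -1.9 94.7]
```

```bash
python3 -m handwheel '[0.0045,-0.0025,0.02,0,0.4, 0,0,0.025,0,0.4, 0,0,0.025,0,0.4, 0,0,0.02,0,0.4, 0,0,0,0,0.4]' 
python3 -m handwheel '[0,0,0.015,0,0.4, 0,0,0.01,0,0.4, 0,0,0,0,0.4, 0,0,0,0,0.4, 0,0,0,0,0.4]' 
python3 -c "
from h import *
go(knob(.15,-.014));print(lev())"
```

```text
time_s: 26.68
ee_pos: [0.535, -0.0466, 0.1026]
ee_rot: [-3.017, -0.084, -0.869]
ft_force: [-0.5, 0.2, 0.5]
gripper_width: 0.596
gripper_force: 0.0
time_s: 27.1
ee_pos: [0.5468, -0.0472, 0.0894]
ee_rot: [3.014, 0.085, 0.876]
ft_force: [0.3, -1.5, -0.7]
gripper_width: 0.598
gripper_force: 0.0
t 27.1 pos [ 0.5468 -0.0472  0.0894] zax [ 0.536  0.013 -0.844] yang -1.5193 q [-0.46 -0.14  2.28  0.5   0.55  0.69] F [ 0.3 -1.5 -0.7] w 0.598 units [0.0002 0.0005 0.0034] mm [0.1 0.4 2.7]
(np.float64(0.147), np.float64(0.1102), 'h', np.float64(-0.0113))
```

```bash
python3 -m handwheel '[0,0,0,0,1, 0,0,0,0,1, 0,0,0,0,1, 0,0,0,0,1, 0,0,0,0,1]' 20
python3 -m handwheel '[0,0,0,0,1, 0,0,0,0,1, 0,0,0,0,1, 0,0,0,0,1, 0,0,0,0,1]'
python3 -c "
from h import *
print(lev())"; python3 meas.py|grep -A1 now; python3 sw.py .15 1.12 8
```

```text
time_s: 27.52
ee_pos: [0.5462, -0.0464, 0.0879]
ee_rot: [3.016, 0.086, 0.873]
ft_force: [-0.9, 1.2, -0.7]
gripper_width: 0.259
gripper_force: 0.5
time_s: 27.93
ee_pos: [0.5461, -0.0464, 0.0877]
ee_rot: [3.016, 0.086, 0.873]
ft_force: [-3.7, 1.4, 0.5]
gripper_width: 0.229
gripper_force: 20.0
(np.float64(0.146), np.float64(0.1119), 'h', np.float64(-0.0123))
now (np.float64(229.93), np.float64(234.05), np.float64(244.95))
(np.float64(0.146), np.float64(0.1118), 'h', np.float64(-0.0123))
0.27 [-0.0064, 0.0154, 0.0005]
0.39 [-0.0045, 0.016, 0.0004]
0.51 [-0.0025, 0.0165, 0.0004]
0.64 [-0.0005, 0.0167, 0.0003]
0.76 [0.0015, 0.0166, 0.0002]
0.88 [0.0035, 0.0163, 0.0001]
1.0 [0.0055, 0.0157, 0.0001]
1.12 [0.0073, 0.015, -0.0]
```

```bash
python3 -m handwheel '[0,0,0,0,0.6, 0,0,0,0,0.6, 0,0,0,0,0.6, 0.005,0,0,0,0.6, 0.005,0,0,0,0.6]' 20
python3 -m handwheel '[0,0,0,0,1, 0,0,0,0,1, 0,0,0,0,1, 0,0,0,0,1, 0,0,0,0,1]'
python3 -c "
from h import *
print(lev(),state()['gripper_width'],state()['ft_force'])"
```

```text
time_s: 28.4
ee_pos: [0.5538, -0.0467, 0.0929]
ee_rot: [3.014, 0.084, 0.875]
ft_force: [0.4, -0.6, -0.3]
gripper_width: 0.399
gripper_force: 0.0
time_s: 28.82
ee_pos: [0.5535, -0.0464, 0.0927]
ee_rot: [3.015, 0.085, 0.875]
ft_force: [2.6, -0.5, -0.1]
gripper_width: 0.229
gripper_force: 20.0
(np.float64(0.112), np.float64(0.1037), 'h', np.float64(-0.0124)) 0.22855054656123366 [ 2.58356027 -0.45014246 -0.06590359]
```

```bash
python3 -m handwheel '[-0.0065,0.0155,0,0,1, -0.0045,0.016,0,0,1, -0.0025,0.0165,0,0,1, -0.0005,0.0165,0,0,1, 0.0015,0.0165,0,0,1]'
python3 -m handwheel '[0,0,0,0,1, 0,0,0,0,1, 0,0,0,0,1, 0,0,0,0,1, 0,0,0,0,1]'
python3 meas.py|grep -A1 now; python3 sw.py .7 1.12 3; python3 fk.py
```

```text
time_s: 29.23
ee_pos: [0.5448, -0.1082, 0.0844]
ee_rot: [-3.013, -0.09, -0.861]
ft_force: [-2.2, 6.9, -2.7]
gripper_width: 0.235
gripper_force: 20.0
time_s: 29.65
ee_pos: [0.5453, -0.1096, 0.0848]
ee_rot: [-3.017, -0.087, -0.864]
ft_force: [-6.1, -2.0, -7.4]
gripper_width: 0.234
gripper_force: 20.0
now (np.float64(228.34), np.float64(232.65), np.float64(243.05))
(np.float64(0.731), np.float64(0.1069), 'h', np.float64(-0.0122))
0.84 [0.0032, 0.019, 0.0001]
0.98 [0.0058, 0.0183, 0.0]
1.12 [0.0083, 0.0173, -0.0001]
top [283 212  31  16 199] [297.1 220.7]
top [261 228  69   7 159] [296.6 231.5]
```

```bash
cat > m2.py <<'E'
from h import *; import sys
def prof(im): return im[204:213].astype(float).mean((0,2))
def cross(p,a,b,s,lev):  # subpixel crossing of a level, searched in columns a..b
    for i in range(a,b):
        if (p[i]-lev)*(p[i+1]-lev)<=0 and (p[i+1]-p[i])*s>0: return i+(lev-p[i])/(p[i+1]-p[i])
def m(im):
    p=prof(im); k=222+np.argmin(p[222:245]); 
    l=cross(p,k-5,k,-1,85); r=cross(p,k,k+5,1,85)
    b=cross(p,k+4,k+18,1,(p[k+10]+p[k+18])/2)
    return np.round([l,r,b,b-r],2),p[k-5:k+20].astype(int)
if __name__=='__main__':
    for f in('top0','t1','k_top'): print(f,*m(cv2.imread(f'pics/{f}.png')))
    i=camera('top'); print('now',m(i)[0],lev())
E
python3 m2.py
python3 -m handwheel '[0.003,0.018,0,0,1, 0.0055,0.018,0,0,1, 0.007,0.015,0,0,1, 0,0,0,0,1, 0,0,0,0,1]'
python3 meas.py|grep -A1 now; python3 m2.py|grep now
```

```text
top0 [232.3  236.87 249.23  12.36] [121 120  98  54  31  28  39  91 114  90  60  66  77  79  81  82  82  82
  74  99 130 136 132 130 131]
time_s: 30.22
ee_pos: [0.5599, -0.1507, 0.0939]
ee_rot: [3.017, 0.085, 0.871]
ft_force: [1.9, -0.5, -11.6]
gripper_width: 0.233
gripper_force: 20.0
now (np.float64(228.21), np.float64(232.15), np.float64(241.95))
(np.float64(1.151), np.float64(0.1065), 'h', np.float64(-0.0115))Traceback (most recent call last):
  File "m2.py", line 12, in <module>
    for f in('top0','t1','k_top'): print(f,*m(cv2.imread(f'pics/{f}.png')))
                                            ~^^^^^^^^^^^^^^^^^^^^^^^^^^^^^
  File "m2.py", line 10, in m
    return np.round([l,r,b,b-r],2),p[k-5:k+20].astype(int)
           ~~~~~~~~^^^^^^^^^^^^^^^
    return _wrapfunc(a, 'round', decimals=decimals, out=out)
    return _wrapit(obj, method, *args, **kwds)
    result = getattr(arr, method)(*args, **kwds)
TypeError: unsupported operand type(s) for *: 'NoneType' and 'float'
Traceback (most recent call last):
  File "m2.py", line 12, in <module>
    for f in('top0','t1','k_top'): print(f,*m(cv2.imread(f'pics/{f}.png')))
                                            ~^^^^^^^^^^^^^^^^^^^^^^^^^^^^^
  File "m2.py", line 10, in m
    return np.round([l,r,b,b-r],2),p[k-5:k+20].astype(int)
           ~~~~~~~~^^^^^^^^^^^^^^^
TypeError: unsupported operand type(s) for *: 'NoneType' and 'float'
```

Run:
```python
from h import *
i=camera('top'); cv2.imwrite('pics/t3.png',i[:,:,::-1])
for f in('top0','t1','k_top','t3'):
    im=cv2.imread(f'pics/{f}.png'); print(f,im[204:212,224:254].astype(float).mean((0,2)).astype(int).tolist()); print('  low',im[212:215,224:254].astype(float).mean((0,2)).astype(int).tolist())
```

```text
top0 [120, 120, 119, 119, 120, 120, 121, 120, 97, 54, 31, 28, 39, 92, 117, 94, 60, 66, 77, 79, 81, 82, 81, 82, 74, 101, 133, 138, 134, 132]
  low [122, 122, 123, 123, 124, 124, 124, 124, 99, 55, 30, 29, 62, 108, 122, 110, 86, 69, 79, 81, 82, 84, 84, 85, 76, 72, 104, 119, 116, 115]
t1 [79, 73, 70, 62, 54, 55, 62, 50, 30, 27, 50, 99, 114, 89, 63, 70, 79, 82, 84, 85, 84, 85, 73, 108, 139, 142, 143, 141, 138, 136]
  low [51, 46, 46, 54, 66, 81, 81, 58, 31, 32, 64, 109, 122, 112, 93, 72, 82, 84, 86, 88, 87, 87, 74, 76, 104, 123, 127, 125, 120, 119]
k_top [49, 60, 63, 39, 28, 25, 55, 101, 103, 71, 65, 72, 78, 81, 83, 83, 83, 83, 72, 102, 136, 141, 140, 142, 141, 140, 142, 140, 137, 135]
  low [63, 79, 80, 56, 28, 26, 66, 108, 127, 118, 90, 72, 79, 82, 85, 85, 86, 86, 69, 70, 105, 119, 117, 114, 115, 121, 126, 123, 119, 118]
t3 [51, 69, 66, 37, 27, 27, 69, 102, 88, 63, 73, 79, 82, 84, 83, 84, 82, 70, 105, 137, 140, 141, 141, 143, 142, 141, 143, 141, 138, 136]
  low [68, 79, 74, 47, 27, 30, 77, 116, 105, 73, 74, 81, 84, 86, 86, 85, 84, 68, 85, 110, 116, 119, 117, 116, 115, 121, 127, 124, 120, 119]
```

```bash
python3 -m handwheel '[-0.009,-0.017,0,0,1, -0.0065,-0.018,0,0,1, -0.004,-0.019,0,0,1, -0.0013,-0.019,0,0,1, 0.0014,-0.019,0,0,1]'
python3 -m handwheel '[0.004,-0.019,0,0,1, 0.0065,-0.0175,0,0,1, 0,0,0,0,1, 0,0,0,0,1, 0,0,0,0,1]'
cat > m2.py <<'E'
from h import *
i=camera('top').astype(float)[204:212].mean((0,2))
def cr(a,b,lv):
    for k in range(a,b):
        if i[k]<lv<=i[k+1]: return k+(lv-i[k])/(i[k+1]-i[k])
k=226+np.argmin(i[226:232]); p=cr(k,k+4,65); b=cr(k+10,k+18,104)
print('pad',round(p,2),'block',round(b,2),'sep',round(b-p,2),'compr mm',round((12.65-b+p)/.3595,1),'lev',lev())
E
python3 m2.py;python3 sw.py .15 .75 5
```

```text
time_s: 30.73
ee_pos: [0.5439, -0.0793, 0.0865]
ee_rot: [3.012, 0.082, 0.876]
ft_force: [-2.7, -2.9, -3.0]
gripper_width: 0.235
gripper_force: 20.0
time_s: 31.15
ee_pos: [0.55, -0.0495, 0.0912]
ee_rot: [3.014, 0.087, 0.877]
ft_force: [-8.1, 0.6, 5.5]
gripper_width: 0.235
gripper_force: 20.0
pad 229.9 block 241.98 sep 12.08 compr mm 1.6 lev (np.float64(0.155), np.float64(0.1059), 'h', np.float64(-0.0116))
0.27 [-0.0063, 0.0152, 0.0005]
0.39 [-0.0045, 0.0159, 0.0004]
0.51 [-0.0025, 0.0163, 0.0004]
0.63 [-0.0006, 0.0165, 0.0003]
0.75 [0.0014, 0.0164, 0.0002]
```

```bash
python3 -m handwheel '[-0.0065,0.015,0,0,1, -0.0045,0.016,0,0,1, -0.0025,0.0165,0,0,1, -0.0005,0.008,0,0,1, 0,0,0,0,1]'
python3 m2.py
```

```text
time_s: 31.62
ee_pos: [0.5411, -0.0942, 0.0836]
ee_rot: [-3.016, -0.086, -0.87]
ft_force: [-4.6, 3.9, -1.7]
gripper_width: 0.232
gripper_force: 20.0
pad 232.23 block 240.9 sep 8.67 compr mm 11.1 lev (np.float64(0.583), np.float64(0.1093), 'h', np.float64(-0.0113))
```

```bash
python3 -c "
from h import *
i=camera('top'); cv2.imwrite('pics/t4.png',i[:,:,::-1])
print(i[204:212,224:254].astype(float).mean((0,2)).astype(int).tolist());print(i[212:215,224:254].astype(float).mean((0,2)).astype(int).tolist()); print(lev())
j=cv2.imread('pics/top0.png')
cv2.imwrite('pics/f.png',np.hstack([cv2.resize(x[185:225,195:255],None,fx=6,fy=6,interpolation=cv2.INTER_CUBIC) for x in (i[:,:,::-1],camera('scene')[165:205,215:275,::-1])]))"
```

```text
[49, 68, 66, 37, 28, 22, 37, 50, 61, 74, 78, 82, 83, 82, 83, 80, 72, 107, 136, 137, 138, 139, 140, 142, 141, 140, 142, 140, 136, 136]
[68, 79, 73, 47, 27, 32, 81, 96, 79, 74, 80, 83, 85, 84, 85, 83, 64, 88, 118, 115, 114, 118, 116, 114, 115, 120, 125, 122, 118, 118]
(np.float64(0.581), np.float64(0.1093), 'h', np.float64(-0.0113))Traceback (most recent call last):
  File "<string>", line 6, in <module>
    cv2.imwrite('pics/f.png',np.hstack([cv2.resize(x[185:225,195:255],None,fx=6,fy=6,interpolation=cv2.INTER_CUBIC) for x in (i[:,:,::-1],camera('scene')[165:205,215:275,::-1])]))
                                        ~~~~~~~~~~^^^^^^^^^^^^^^^^^^^^^^^^^^^^^^^^^^^^^^^^^^^^^^^^^^^^^^^^^^^^^^^^^
cv2.error: OpenCV(4.12.0) /io/opencv/modules/imgproc/src/resize.cpp:4208: error: (-215:Assertion failed) !ssize.empty() in function 'resize'
```

The pad's left edge has stopped, so it is against the jar, while the jaw block moved on 3.0 mm. The pad is about 5.2 mm in, so I drive roughly 0.09 rad more.

```bash
python3 -m handwheel '[0,0.006,0,0,1, 0,0.0065,0,0,1, 0,0,0,0,1, 0,0,0,0,1, 0,0,0,0,1]'
python3 -c "
from h import *
i=camera('top'); cv2.imwrite('pics/t5.png',i[:,:,::-1])
print(i[204:212,224:254].astype(float).mean((0,2)).astype(int).tolist());print(i[212:215,224:254].astype(float).mean((0,2)).astype(int).tolist()); print(lev())
cv2.imwrite('pics/f.png',cv2.resize(i[180:230,190:300,::-1],None,fx=6,fy=6,interpolation=cv2.INTER_CUBIC))"; python3 sw.py .67 .02 5
```

```text
time_s: 32.18
ee_pos: [0.5415, -0.1032, 0.0836]
ee_rot: [-3.016, -0.088, -0.87]
ft_force: [-3.6, 3.5, -2.4]
gripper_width: 0.235
gripper_force: 20.0
[49, 68, 66, 36, 28, 22, 37, 51, 66, 77, 80, 83, 84, 83, 83, 77, 73, 110, 136, 137, 138, 140, 140, 142, 141, 140, 142, 140, 137, 135]
[68, 79, 73, 48, 28, 29, 69, 78, 68, 77, 82, 84, 86, 85, 86, 79, 63, 91, 118, 115, 114, 118, 116, 114, 115, 121, 125, 123, 119, 118]
(np.float64(0.667), np.float64(0.1097), 'h', np.float64(-0.0112))
0.54 [-0.0, -0.0179, -0.0003]
0.41 [0.0023, -0.0177, -0.0003]
0.28 [0.0046, -0.0173, -0.0004]
0.15 [0.0068, -0.0165, -0.0005]
0.02 [0.0088, -0.0155, -0.0006]
```

```bash
cat > m3.py <<'E'
from h import *
import sys
def edge(f,a):
    g=cv2.imread(f'pics/{f}.png').astype(float).mean(2); out=[]
    for v in range(197,218):
        r=g[v,int(a)-3:int(a)+6]; hi=r[5:].mean(); lo=np.sort(r[:4])[1:3].mean(); lv=(hi+lo)/2
        x=np.nan
        for k in range(1,7):
            if r[k]<lv<=r[k+1]: x=int(a)-3+k+(lv-r[k])/(r[k+1]-r[k]); break
        out.append(x if hi-lo>20 else np.nan)
    return np.array(out)
E={f:edge(f,a) for f,a in(('top0',248.5),('t1',246.4),('k_top',242.5),('t3',241.5),('t4',240.4),('t5',240.2))}
for f in E: print(f,np.round(E[f],1).tolist())
ks=list(E)
for p,q in zip(ks,ks[1:]): d=E[p]-E[q]; print(p,q,np.round(np.nanmedian(d)/.3595,2),np.round(np.nanmean(d)/.3595,2),'mm')
E
python3 m3.py
```

```text
top0 [nan, nan, 248.7, 248.5, nan, nan, nan, nan, 249.2, 249.0, 248.9, 248.9, 249.5, 249.7, 249.7, 249.7, 249.9, 249.8, 249.6, 249.6, 249.9]
t1 [247.2, 247.2, 246.9, 246.8, 247.5, 247.3, 247.2, 247.3, 247.1, 247.0, 246.9, 246.9, 247.1, 247.7, 247.8, 247.8, 247.9, 248.3, 247.4, 247.7, 248.0]
k_top [243.3, 243.3, 243.2, 242.9, 243.3, 243.3, 243.3, 243.4, 243.7, 242.9, 242.8, 242.9, 243.2, 243.9, 243.8, 243.8, 243.8, 244.0, 243.4, 243.5, 243.8]
t3 [242.1, 242.3, 242.5, 241.9, 242.1, 242.3, 242.4, 242.4, 242.6, 242.0, 241.9, 241.9, 242.1, 242.9, 242.5, 242.3, 242.4, 243.3, 242.5, 242.6, 242.8]
t4 [240.9, 241.2, 241.6, 240.9, 241.1, 241.2, 241.3, 241.2, 241.5, 240.8, 240.7, 240.8, 241.1, 241.8, 241.4, 241.4, 241.4, 241.4, 240.9, 240.9, 241.6]
t5 [240.8, 241.0, 241.4, 240.7, 240.6, 240.8, 241.0, 241.2, 241.4, 240.8, 240.7, 240.7, 240.9, 241.7, 241.4, 241.4, 241.3, 241.2, 240.9, 240.9, 241.2]
top0 t1 5.46 5.47 mm
t1 k_top 11.04 11.04 mm
k_top t3 2.83 2.92 mm
t3 t4 3.07 3.24 mm
t4 t5 0.31 0.38 mm
```

View pics/f.png

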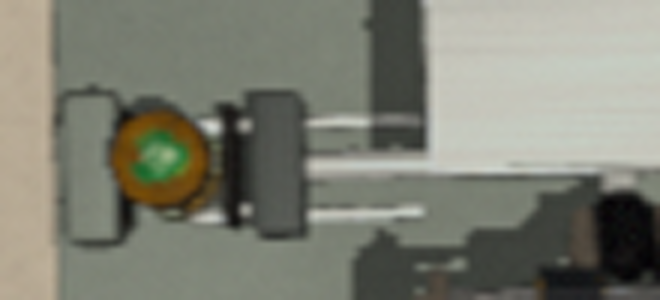

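The picture shows the jar upright and held between the fixed jaw and the pad, at (160,157). The pad is at u≈232 with the block close behind at 248. The bright rods still show in the pad–block gap, so I can measure that gap on the rod rows.

Run:
```python
from h import *
for f,a in(('top0',234),('t1',232),('k_top',228),('t3',228),('t4',228),('t5',228)):
    g=cv2.imread(f'pics/{f}.png').astype(float).mean(2)
    print(f,g[199:203,a:a+10].sum(0).astype(int).tolist(),g[213:218,a:a+10].sum(0).astype(int).tolist())
```

```text
top0 [110, 146, 401, 559, 579, 503, 341, 270, 296, 309] [225, 154, 316, 582, 704, 651, 485, 369, 399, 409]
t1 [102, 153, 415, 578, 591, 514, 359, 287, 305, 320] [202, 172, 363, 616, 725, 678, 499, 368, 410, 426]
k_top [112, 154, 379, 522, 550, 466, 321, 286, 302, 317] [195, 152, 363, 616, 727, 671, 491, 364, 404, 420]
t3 [110, 196, 414, 517, 406, 269, 291, 310, 322, 326] [170, 161, 438, 622, 561, 396, 370, 406, 425, 437]
t4 [117, 216, 396, 391, 275, 294, 309, 321, 324, 322] [163, 168, 444, 536, 429, 378, 405, 423, 431, 432]
t5 [117, 216, 394, 389, 279, 298, 311, 324, 326, 322] [167, 162, 427, 463, 355, 386, 413, 427, 434, 432]
```

The estimates agree on about 6 mm of pad compression. Now I swing left to the stop.

```bash
python3 -m handwheel '[0,-0.018,0,0,1, 0.0023,-0.0177,0,0,1, 0.0046,-0.0173,0,0,1, 0.0068,-0.0165,0,0,1, 0.007,-0.0125,0,0,1]'
python3 -m handwheel '[0,0,0,0,1, 0,0,0,0,1, 0,0,0,0,1, 0,0,0,0,1, 0,0,0,0,1]'
python3 -c "
from h import *
print(lev())"
python3 -m handwheel '[0.002,-0.003,0,0,1, 0.002,-0.003,0,0,1, 0,0,0,0,1, 0,0,0,0,1, 0,0,0,0,1]'
python3 -c "
from h import *
print(lev())"
```

```text
time_s: 32.65
ee_pos: [0.5541, -0.0386, 0.0938]
ee_rot: [3.012, 0.083, 0.877]
ft_force: [-8.2, -1.6, 4.7]
gripper_width: 0.23
gripper_force: 20.1
time_s: 33.07
ee_pos: [0.5542, -0.0383, 0.094]
ee_rot: [3.014, 0.085, 0.877]
ft_force: [-4.7, 3.9, 6.3]
gripper_width: 0.234
gripper_force: 20.0
(np.float64(0.038), np.float64(0.1063), 'h', np.float64(-0.012))
time_s: 33.48
ee_pos: [0.5565, -0.0341, 0.0955]
ee_rot: [3.013, 0.084, 0.877]
ft_force: [-9.8, -0.3, 6.2]
gripper_width: 0.233
gripper_force: 20.1
(np.float64(-0.01), np.float64(0.1061), 'h', np.float64(-0.0122))
```

```bash
python3 -m handwheel '[0.002,-0.003,0,0,1, 0.002,-0.003,0,0,1, 0,0,0,0,1, 0,0,0,0,1, 0,0,0,0,1]'
python3 -c "
from h import *
print(lev())"
python3 -m handwheel '[0.001,-0.003,0,0,1, 0.001,-0.003,0,0,1, 0,0,0,0,1, 0,0,0,0,1, 0,0,0,0,1]'
python3 -c "
from h import *
print(lev())"
```

```text
time_s: 33.9
ee_pos: [0.5575, -0.0327, 0.0956]
ee_rot: [3.008, 0.085, 0.871]
ft_force: [-22.5, -19.8, 8.3]
gripper_width: 0.231
gripper_force: 20.0
(np.float64(-0.025), np.float64(0.1061), 'h', np.float64(-0.0127))
time_s: 34.32
ee_pos: [0.5584, -0.0321, 0.0958]
ee_rot: [3.0, 0.084, 0.869]
ft_force: [-27.4, -41.3, 1.4]
gripper_width: 0.237
gripper_force: 20.0
(np.float64(-0.034), np.float64(0.1057), 'h', np.float64(-0.013))
```

```bash
python3 -m handwheel '[0,0.006,0,0,1, 0,0,0,0,1, 0,0,0,0,0.4, 0,0,0,0,0.4, 0,0,0,0,0.4]'
python3 -m handwheel '[0,0,0,0,0.4, 0,0,0,0,0.4, 0,0,-0.02,0,0.4, 0,0,-0.03,0,0.4, 0,0,-0.04,0,0.4]'
python3 -m handwheel '[0,0,-0.04,0,0.4, 0,0,-0.04,0,0.4, -0.02,0,-0.03,0,0.4, -0.02,0,-0.03,0,0.4, 0,0,0,0,0.4]'
python3 -m handwheel '[0,0,-0.02,0,0.4, 0,0,0,0,0.4, 0,0,0,0,0.4, 0,0,0,0,0.4, 0,0,0,0,0.4]'
python3 fk.py; python3 -c "
from h import *
i=camera('top'); cv2.imwrite('pics/t6.png',i[:,:,::-1])
g=i.astype(float).mean(2)
print(g[204:212,224:254].mean(0).astype(int).tolist());print(g[213:218,228:238].sum(0).astype(int).tolist()); print(state()['ft_force'],state()['qpos'])
a=cv2.imread('pics/top0.png').astype(int); d=abs(a-i[:,:,::-1]).sum(2)>90
k,_,st,c=cv2.connectedComponentsWithStats(d.astype(np.uint8)); print([(st[j].tolist()) for j in range(1,k) if st[j,4]>20])"
```

```text
time_s: 34.73
ee_pos: [0.5606, -0.0292, 0.0978]
ee_rot: [3.013, 0.084, 0.877]
ft_force: [-1.6, 0.7, -0.3]
gripper_width: 0.429
gripper_force: 0.0
time_s: 35.15
ee_pos: [0.5199, -0.0281, 0.1564]
ee_rot: [-3.017, -0.086, -0.869]
ft_force: [0.5, 0.2, 0.3]
gripper_width: 0.6
gripper_force: 0.0
time_s: 35.57
ee_pos: [0.4341, -0.0331, 0.2409]
ee_rot: [3.003, 0.088, 0.887]
ft_force: [0.7, 0.2, 0.6]
gripper_width: 0.596
gripper_force: 0.0
time_s: 35.98
ee_pos: [0.4258, -0.032, 0.2472]
ee_rot: [-3.017, -0.086, -0.871]
ft_force: [0.1, -0.6, -0.1]
gripper_width: 0.604
gripper_force: 0.0
top [265 210   7  11  70] [268.  214.6]
[50, 68, 66, 37, 28, 22, 36, 51, 67, 78, 80, 83, 83, 83, 83, 77, 78, 114, 137, 137, 139, 140, 140, 143, 141, 141, 143, 141, 137, 136]
[173, 171, 431, 467, 363, 389, 416, 428, 435, 437]
[-1.09194762  1.15373428 -0.41232715] [-0.63018019 -0.86465297  2.39784573  0.36217806  1.17071225  0.81622453]
[[208, 194, 43, 26, 697], [259, 209, 28, 18, 315], [359, 241, 30, 23, 458], [123, 242, 189, 178, 10060], [25, 271, 31, 15, 287], [0, 329, 20, 47, 556], [36, 349, 6, 17, 42], [233, 360, 51, 32, 514], [0, 389, 12, 29, 292], [272, 392, 12, 11, 79], [215, 394, 9, 14, 73], [248, 399, 30, 21, 290], [22, 403, 6, 6, 26], [199, 404, 24, 16, 227], [113, 408, 11, 12, 29], [223, 408, 16, 12, 87]]
```

The handle is at its left stop: the knob blob is at (268.0,214.6), against about (267.8,215.5) expected for 0. The jar is still clamped, nothing else has moved, and the gripper is clear.

```bash
python3 -c "
from rig import *
print(finish_job())"
```

```text
the job is handed in; nothing more can be done
None
```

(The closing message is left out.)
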